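# Free the glued pot from the ratchet clamp and stand it mouth-up

### The job

The glue on the wooden brush pot has set: press the clamp's orange pawl tail so that the jaw springs fully back, and only then take the pot, which is clamped mouth-down, out of the clamp. Turn it over and set it down gently, without dropping it, so that it stands mouth-up, wholly on the round cork mat. Leave the varnish bottle, the wooden spool and the bridge block where they are.

Things in the scene. Friction and masses are not known exactly. Their poses are not given: they have to be found in the camera images.
- clamp: fixed green ratchet clamp on an 8 mm steel bed. Origin: on the table, below the pot's middle; y is the clamping line. Fixed jaw at y 30 to 58 mm, moving jaw at y -30 to -52 mm (both 44 mm wide, top 48 mm above the table), ratchet wheel between cheeks at y -95 to -175 mm (top 68 mm), pawl above it. Bed 90 mm wide at the pot, else 50, ends at y = 60 and -235. Both x sides of the pot are free
- jaw (a joint): travel (m) of the moving jaw along the clamp's -y: 0 clamped on the pot (squeeze about 10 N), 0.028 fully back. A spring drives it back by itself within a second while the pawl is held off the wheel, and it then stays back; letting the pawl drop early catches the wheel part-way
- pawl (a joint): pawl angle (rad): 0 engaged, pulled there by its spring; pressing its tail down raises it. The nose clears the teeth from about 0.1; stop at 0.35. Pressing takes about 3 to 10 N
- pawl_pad (a point): middle of the upper face of the orange pawl tail, a pad 30 mm (clamp x) by 26 mm (clamp y), 80 mm above the table and 194 mm from the clamp's origin towards its -y when engaged. Press straight down: 3 to 5 mm frees the wheel, 11 mm meets the stop. Axes: the clamp's, when engaged
- pot: loose 8-sided wooden pot, 60 mm across flats, 80 mm tall, walls 6 mm, facets 25 mm wide, about 0.16 kg; red round foot (54 mm) 3 mm proud. Origin: centre of the mouth; z runs from mouth to foot (foot at 80 mm, middle at 40), so it points up at the start, standing mouth-down on the clamp bed, and down when mouth-up. Flats face +-x, +-y (the clamp's at the start) and diagonals
- mat: fixed round cork mat, 160 mm across, 3 mm thick. Origin: centre of its underside, on the table top
- varnish: loose bystander: amber varnish bottle, 44 mm across, 95 mm tall, upright; origin at the centre of its underside
- spool: loose bystander: light turned wooden spool, 38 mm across, 82 mm tall, upright; origin at the centre of its underside
- bridge_block: loose bystander: brown wooden block 50 x 42 x 30 mm with a thin light rib on top, 42 mm tall in all; origin at the centre of its underside
Things that resemble listed ones, but are neither listed nor needed, are in the scene too. What is shaped like the pot but green or yellow is not meant.

How it is judged:
On the way:
1. the pawl is off and the jaw has sprung fully back while the pot still stands in the clamp (value of joint jaw above 0.024 m and distance of pot from where it was at the start of the episode below 0.02 m), for 0.1 s.
At the end, for the whole second after the job is handed in: the pot stands at rest mouth-up (within 0.1 rad) on the cork mat, its axis within 53 mm of the mat's centre; the jaw is still fully back (over 24 mm); the three bystanders are within 30 mm of where they were (value of joint jaw above 0.024 m and angle between pot's own z axis and vertical above 3.04 rad and horizontal distance between pot and mat below 0.053 m and height (world z) of pot between 0.078 and 0.088 m and linear speed of pot below 0.02 m/s and distance of each of varnish, spool, bridge_block from where it was at the start of the episode below 0.03 m); the robot touches nothing.
It fails at once if the pot is dragged out of the clamp (over 30 mm) before the jaw has backed off (value of joint jaw below 0.02 m and distance of pot from where it was at the start of the episode above 0.03 m).
It fails at once if the pot is dropped, slammed or pressed hard on the mat (over 60 N) (contact force between pot and mat above 60 N).
It fails at once if a bystander is moved by more than 30 mm (distance of any of varnish, spool, bridge_block from where it was at the start of the episode above 0.03 m).
It also fails if it takes over 72 s, if anything falls off the work surface, if the arm or the gripper's body presses on something with over 40 N, if the wrist force passes 120 N, or if a joint passes its speed limit or range.

### The arm

A 6-joint arm with a two-finger parallel gripper is mounted at the origin on the work surface. World frame = base frame: x ahead of the robot, y to its left, z up, the work surface at z = 0. Lengths are in m, angles in rad, forces in N, time in s.
With the tool pointing down it reaches from about 0.3 to 0.875 m from the base axis. Payload 6.4 kg.
Tool frame: the origin (TCP) lies midway between the tips of the shut fingers; the grasp point (between the pads) lies 19 mm behind it (grasp_offset is the distance from the TCP to the grasp point, in m); z points along the fingers, y is the line along which they close (so a half turn about z gives the same grasp; the last joint's range is limited). The gripper opens to 85 mm and grips with 20 to 120 N. Pads are 22 mm wide; open, the fingers measure 114 mm over their backs; the gripper's body (76 mm by 85 mm) begins 54 mm behind the grasp point. The pads swing forward as they close: fully open they stand 13 mm farther back than shut.
Start: joints at [0.994, 0.181, 1.607, -0, 1.354, -0.206], TCP at [0.208, 0.536, 0.231] pointing down, gripper open.
Joint ranges: [-2.99, 2.99], [-0.89, 2.07], [0.3, 2.58], [-1.14, 4.28], [0, 2.63], [-3.12, 3.12]. Speed limits (rad/s): [2.57, 2.57, 3.01, 3.14, 3.14, 3.14].

### API

Orientations are given as a unit quaternion [w, x, y, z].
In Python, from bench import * gives the robot as it stands. The module is installed in compiled form; this text tells all that it offers.
- The arm moves only by the tool servo_tool, never from a script. Its argument "commands" is text: rows parted by semicolons, each of 7 numbers parted by spaces: the turn, a rotation vector about the tool's x, y, z in rad, then the shift along the tool's x, y, z in mm, then the opening, from 0 (shut) to 1 (fully open). In form: wx wy wz dx dy dz claw; .... A call has 1 to 5 rows; each row shifts and turns the commanded pose from where the row before left it, along the tool's axes as they then stand; what a row does not reach is not made up. A row lasts 1/8 s, in which the tool goes at most 62.5 mm and 10.7 degrees, less where a joint would pass 70% of its speed; a pose out of reach is approached as far as the arm can. A call with a gripper value outside its range is refused whole. The fingers move at their own pace and stop on an object; the grip force is fixed at half the most. Time passes only in rows, so rows that do not move let the fingers close. It gives the time, the measured TCP pose, the force, the opening and the grip force at its end, in the units of the state.
- get_obs(): the state, without advancing time (a new reading comes with each control period).
- camera(name): name is "scene" or "top" or "wrist"; returns the picture (400x640x3 uint8, blue, green, red); there is no depth.
- calibration(name): a dict with "fx", "fy", "cx", "cy" (pixels), "R" (3x3) and "t" (3): a world point X has camera coordinates R X + t. Camera axes: x right, y down, z forward; pixel columns grow to the right and rows downward; lengths in m; the calibration is good to about 2 mm. The wrist camera is an equidistant fisheye: a pixel r from the principal point sees the ray r / f radians off the axis. A picture is of the moment at which its call begins: read the wrist's pose just before it. calibration takes no time and is no camera call; for the wrist camera it gives the pose at the moment of the call.
- hand_in(): hands the job in; it is judged then, once.
The state is a dict: "time_s": time; "q": joint angles; "dq": joint speeds; "joint_efforts": joint torques, N m; "eef_pos": TCP position; "eef_rot": TCP orientation; "wrist_force": force on the tool from outside, world axes, zero at the start; "torque": the same for the moment, N m; "opening": opening from 0.0 (shut) to 1.0 (fully open); "grasp_force": force on a finger pad.
Only numpy, scipy, OpenCV 4.12 (cv2) and the standard library are available. Lean on these libraries where they do the work, as an engineer would, in place of code of your own. Each camera call takes 0.05 s, during which the arm holds its last target. There are 200 camera calls.

## Working session

There is one attempt and no reset: what is moved stays moved. The work goes in short steps, Python scripts to look and compute and a tool call to move; the robot and the scene stay as the last step left them, time stands still between calls to the robot, and variables do not carry over. Pictures are saved under pics/ and viewed, at most 12 in all, crops included, and the job is handed in when it is done.

Besides the shell and the picture viewer there is one more tool, called after "Call:" by a JSON object that holds its "api" and its "payload", one argument or row to a line. servo_tool: Moves the arm, as the interface text tells. Its arguments: {"type":"object","properties":{"commands":{"type":"string"}},"required":["commands"]}

```bash
mkdir -p pics
python3 - <<'E'
from bench import *
import cv2
for n in ("scene","top"):
    cv2.imwrite(f"pics/{n}0.png",camera(n))
    c=calibration(n); print(n,c)
o=get_obs(); print(o)
E
```

```text
scene {'fx': 479.45541873150034, 'fy': 479.45541873150034, 'cx': 322.6165514919843, 'cy': 196.2942003890753, 'R': array([[ 0.63895615,  0.76918252,  0.00965862],
       [ 0.43834921, -0.35375921, -0.82625927],
       [-0.63212737,  0.53217729, -0.56320717]]), 't': array([-0.31494229, -0.19221717,  1.45554575])}
top {'fx': 379.0905910702505, 'fy': 379.0905910702505, 'cx': 322.4667851075657, 'cy': 201.3214143717867, 'R': array([[-0.02646905, -0.99959714, -0.01024477],
       [-0.99838828,  0.02694893, -0.0499459 ],
       [ 0.05020186,  0.00890624, -0.99869938]]), 't': array([-0.01694468,  0.58051695,  1.07764947])}
{'time_s': 0.1, 'q': array([ 9.93724545e-01,  1.81486518e-01,  1.60794186e+00, -1.77587628e-05,
        1.35378601e+00, -2.06288058e-01]), 'dq': array([-0.00163017, -0.00076529, -0.00138144, -0.0005019 ,  0.00045399,
       -0.00105391]), 'joint_efforts': array([ 5.61821480e-05, -4.45880985e+01, -3.52238166e+01, -2.34260415e-04,
        4.08624241e-03,  3.20646711e-05]), 'eef_pos': array([0.20804631, 0.53549379, 0.23044676]), 'eef_rot': array([-3.01528780e-04,  1.84329748e-01,  9.82864124e-01, -7.52769029e-04]), 'wrist_force': array([-0.49377652,  0.28255146,  0.79453296]), 'torque': array([-0.03260711, -0.01428534, -0.0446836 ]), 'grasp_force': 0.0, 'opening': 1.0020702229100718}
```

View pics/top0.png

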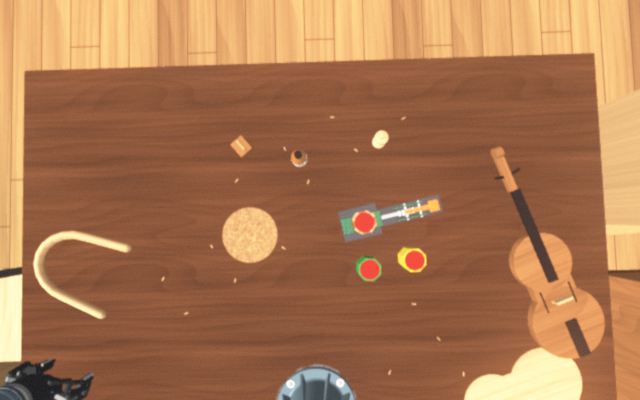

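View pics/scene0.png

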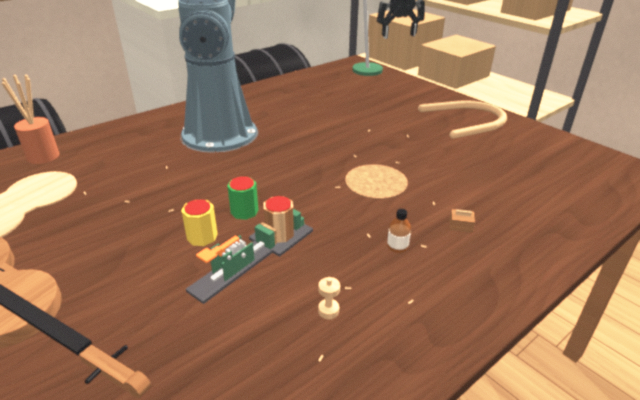

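The top view shows three pots with red feet. The wooden one at (365,222) sits in the green clamp, a green one is at (369,268) and a yellow one at (413,260). The wooden, clamped pot is the one meant. The orange tail is at (434,206) and the mat at (250,235). The bottle is at (299,158), the spool at (380,139) and the block at (241,146).

```bash
cat > h.py <<'E'
import numpy as np, cv2
from scipy.spatial.transform import Rotation as Ro
def ray(c,uv,z):
    d=np.array([(uv[0]-c['cx'])/c['fx'],(uv[1]-c['cy'])/c['fy'],1.])
    C=-c['R'].T@c['t']; d=c['R'].T@d
    return C+d*(z-C[2])/d[2]
def blobs(im,lo,hi,amin=20):
    h=cv2.cvtColor(im,cv2.COLOR_BGR2HSV); m=cv2.inRange(h,lo,hi)
    n,l,s,c=cv2.connectedComponentsWithStats(m)
    return [(c[i].round(1),s[i].tolist()) for i in range(1,n) if s[i,4]>=amin]
E
python3 - <<'E'
from bench import *
from h import *
for n in("top","scene"):
    im=cv2.imread(f"pics/{n}0.png"); c=calibration(n)
    print(n)
    for nm,lo,hi,z in(("red",(0,225,150),(5,255,255),.088),("orange",(12,190,190),(22,255,255),.080)):
        for p,s in blobs(im,lo,hi): print(nm,p,s,ray(c,p,z).round(4))
c=calibration("top")
im=cv2.imread("pics/top0.png")
for nm,uv,z in(("mat",(250,235),.003),("matL",(222.5,235),.003),("matR",(277.5,235),.003),("varn",(299,158),.05),("spool",(380,139),.07),("block",(241,146),.03),("green",(370,268),.08),("yel",(414,260),.08)): print(nm,ray(c,uv,z).round(3))
a=cv2.resize(im[180:290,330:450],None,fx=4,fy=4,interpolation=cv2.INTER_CUBIC)
s=cv2.imread("pics/scene0.png"); b=cv2.resize(s[180:300,180:320],(int(140*440/120),440),interpolation=cv2.INTER_CUBIC)
cv2.imwrite("pics/crop.png",cv2.resize(np.hstack([a,b]),None,fx=.8,fy=.8))
E
```

```text
top
scene
mat [0.488 0.181 0.003]
matL [0.49  0.261 0.003]
matR [0.486 0.101 0.003]
varn [0.701 0.03  0.05 ]
spool [ 0.744 -0.196  0.07 ]
block [0.744 0.197 0.03 ]
green [ 0.394 -0.156  0.08 ]
yel [ 0.413 -0.274  0.08 ]
```

View pics/crop.png

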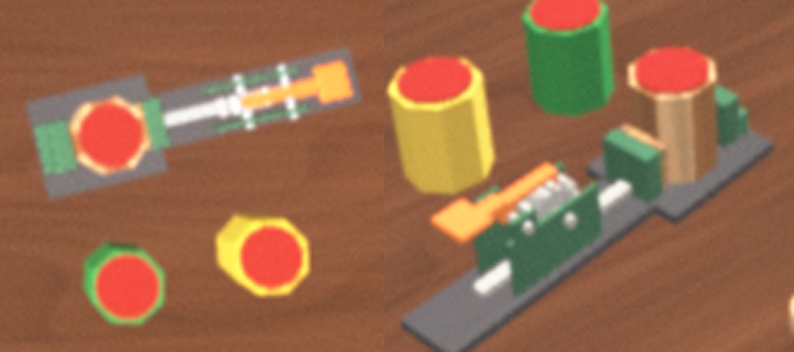

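The crop confirms it: the wooden pot is the one between the green jaws, with its foot at (364.4,221.9). The orange pad is at about (434,206), at the free end of the ratchet. Green and yellow pots stand apart, on the robot's side.

Run:
```python
from bench import *
from h import *
for n in("top","scene"):
    im=cv2.imread(f"pics/{n}0.png"); c=calibration(n)
    print(n, cv2.cvtColor(im,cv2.COLOR_BGR2HSV)[(222,364) if n=="top" else (205,279)])
    for nm,lo,hi,z in(("red",(0,170,150),(4,255,255),.088),("orange",(10,150,200),(22,255,255),.080)):
        for p,s in blobs(im,lo,hi): print(nm,p,s,ray(c,p,z).round(4))
c=calibration("top")
P=ray(c,(364.4,221.9),.088);Q=ray(c,(434,206),.08);print(P,Q,np.hypot(*(P-Q)[:2]))
d=P-Q; print("clamp yaw (y axis dir)",np.arctan2(d[1],d[0]))
R=Ro.from_quat(np.roll(get_obs()['eef_rot'],-1)).as_matrix();print(R.round(3))
w=calibration("wrist");print(w['fx'],w['cx'],w['cy'],(R.T@w['R'].T).round(3),R.T@(-w['R'].T@w['t']-get_obs()['eef_pos']))
```

```text
top [  2 185 246]
red [364.1 222. ] [355, 213, 19, 19, 266] [ 0.5178 -0.143   0.088 ]
red [414.3 259.9] [406, 252, 18, 17, 238] [ 0.4137 -0.2731  0.088 ]
red [369.3 269.2] [361, 261, 18, 18, 255] [ 0.3921 -0.1528  0.088 ]
orange [499.  159.2] [494, 148, 13, 27, 108] [ 0.6779 -0.5143  0.08  ]
orange [294.3 158.2] [291, 152, 9, 11, 41] [0.6962 0.0406 0.08  ]
orange [506.8 184.8] [504, 179, 6, 12, 23] [ 0.6078 -0.5318  0.08  ]
orange [429.4 206. ] [407, 199, 33, 13, 165] [ 0.5561 -0.3211  0.08  ]
orange [417.  260.8] [405, 249, 22, 23, 95] [ 0.4102 -0.2821  0.08  ]
orange [511.9 265.4] [510, 260, 5, 12, 22] [ 0.3916 -0.5344  0.08  ]
orange [556.4 292.6] [545, 279, 27, 28, 178] [ 0.3169 -0.6484  0.08  ]
orange [625.6 312.8] [610, 278, 30, 76, 1189] [ 0.2596 -0.8273  0.08  ]
orange [580.2 293.9] [571, 281, 19, 24, 100] [ 0.3119 -0.711   0.08  ]
orange [532.9 294.2] [528, 287, 11, 17, 47] [ 0.3142 -0.586   0.08  ]
orange [535.  316.9] [528, 306, 18, 31, 86] [ 0.2546 -0.5883  0.08  ]
orange [557.3 328.3] [548, 325, 18, 10, 53] [ 0.2235 -0.6454  0.08  ]
orange [627.1 375.3] [614, 345, 26, 55
[... 283 characters left out ...]
 200, 8, 10, 20] [ 0.4201 -0.2503  0.08  ]
orange [192.5 210.8] [181, 203, 29, 13, 53] [ 0.4225 -0.2912  0.08  ]
orange [194.4 230.1] [182, 213, 22, 32, 342] [ 0.483  -0.3182  0.08  ]
orange [212.3 233.4] [211, 225, 5, 16, 20] [ 0.5141 -0.2962  0.08  ]
orange [216.9 249.2] [196, 235, 43, 28, 226] [ 0.561  -0.3126  0.08  ]
[ 0.51800989 -0.14383327  0.088     ] [ 0.5558081  -0.33349737  0.08      ] 0.19339383538722021
clamp yaw (y axis dir) 1.7675093614681296
[[-0.932  0.362 -0.001]
 [ 0.362  0.932 -0.001]
 [ 0.    -0.002 -1.   ]]
309.70691628693146 316.3142545486868 196.6771838645984 [[-0.    -0.964 -0.266]
 [ 1.    -0.     0.   ]
 [-0.    -0.266  0.964]] [ 0.06763313  0.00061779 -0.14228722]
```

Measured: pot (0.519,-0.144), pad (0.556,-0.333), 193 mm apart (expected 194). Clamp y bears 1.768 rad and the mat is at (0.488,0.181).

Plan:
1. Press the pad with shut fingers.
2. Grip the pot's x flats with the tool tilted 45° from +y, then roll it 90° to lay it down.
3. Regrip and roll another 90° so that it stands mouth-up on the mat.

Call:
{"api": "servo_tool", "payload": {
  "commands": "0 0 0 -39.5 -40 -3 0;0 0 0 -39.5 -40 -3 0;0 0 0 -39.5 -40 -3 0;0 0 0 -39.5 -40 -3 0;0 0 0 -39.5 -40 -3 0"
}}

```text
time_s: 0.72
eef_pos: [0.3201, 0.2763, 0.2462]
eef_rot: [-0.0, 0.184, 0.983, -0.0]
wrist_force: [0.9, -0.5, 0.4]
opening: -0.002
grasp_force: 0.0
```

Call:
{"api": "servo_tool", "payload": {
  "commands": "0 0 0 -39.5 -40 -3 0;0 0 0 -39.5 -40 -3 0;0 0 0 -39.5 -40 -3 0;0 0 0 -39.5 -40 -3 0;0 0 0 -39.5 -40 -3 0"
}}

```text
time_s: 1.35
eef_pos: [0.4318, 0.0182, 0.2613]
eef_rot: [0.0, 0.184, 0.983, 0.0]
wrist_force: [1.8, -0.3, -1.2]
opening: 0.002
grasp_force: 0.0
```

Call:
{"api": "servo_tool", "payload": {
  "commands": "0 0 0 -39.5 -40 -3 0;0 0 0 -39.5 -40 -3 0;0 0 0 -39.5 -40 -3 0;0 0 0 -39.5 -40 -3 0;0 0 0 -39.5 -40 -3 0"
}}

```text
time_s: 1.98
eef_pos: [0.5435, -0.2397, 0.2759]
eef_rot: [-0.0, 0.184, 0.983, 0.0]
wrist_force: [0.9, 0.9, -0.5]
opening: 0.0
grasp_force: 0.0
```

Call:
{"api": "servo_tool", "payload": {
  "commands": "0 0 0.17 0 0 0 0;0 0 0.17 0 0 0 0;0 0 0.17 0 0 0 0;0 0 0.17 0 0 0 0;0 0 0.17 0 0 0 0"
}}

```text
time_s: 2.6
eef_pos: [0.5429, -0.2378, 0.2757]
eef_rot: [-0.001, 0.576, 0.818, -0.0]
wrist_force: [-0.3, 0.8, 0.3]
opening: -0.001
grasp_force: 0.0
```

Call:
{"api": "servo_tool", "payload": {
  "commands": "0 0 0.15 0 0 0 0;0 0 0 0 0 0 0"
}}

```text
time_s: 2.85
eef_pos: [0.543, -0.2378, 0.2758]
eef_rot: [-0.0, 0.632, 0.775, -0.0]
wrist_force: [0.3, -0.6, 0.4]
opening: -0.003
grasp_force: 0.0
```

Tracking is precise, so I'll take the close look with the wrist camera.

```bash
cat >> h.py <<'E'
def wray(c,uv,z):
    p=np.array([[list(uv)]],float)
    K=np.array([[c['fx'],0,c['cx']],[0,c['fy'],c['cy']],[0,0,1]])
    x,y=cv2.fisheye.undistortPoints(p,K,np.zeros(4))[0,0]
    C=-c['R'].T@c['t']; d=c['R'].T@np.array([x,y,1.])
    return C+d*(z-C[2])/d[2]
def rel(o,pos,R):
    """shift (mm) and turn (rad) in the tool's present axes to reach TCP pos, R"""
    T=Ro.from_quat(np.roll(o['eef_rot'],-1))
    return (T.inv().apply(np.array(pos)-o['eef_pos'])*1e3).round(1),(T.inv()*Ro.from_matrix(R)).as_rotvec().round(3)
E
python3 - <<'E'
from bench import *
from h import *
c=calibration("wrist"); im=camera("wrist"); cv2.imwrite("pics/w1.png",im)
for nm,lo,hi,z in(("red",(0,170,150),(4,255,255),.088),("orange",(10,150,200),(22,255,255),.080)):
    for p,s in blobs(im,lo,hi,150): print(nm,p,s,wray(c,p,z).round(4))
print(get_obs()['q'].round(3))
E
```

```text
red [199.8  79.9] [179, 58, 43, 45, 1487] [ 0.3958 -0.1556  0.088 ]
red [311.   86.8] [286, 63, 51, 49, 1916] [ 0.5183 -0.1445  0.088 ]
red [202.1 185. ] [182, 164, 41, 43, 1283] [ 0.4165 -0.2729  0.088 ]
orange [617.1  45. ] [595, 15, 45, 61, 767] [0.9708 0.0815 0.08  ]
orange [617.1  83.3] [593, 62, 46, 46, 210] [0.9789 0.016  0.08  ]
orange [581.3 247.3] [546, 232, 60, 34, 459] [ 0.9925 -0.2601  0.08  ]
orange [564.4 282.4] [542, 277, 46, 11, 163] [ 0.9875 -0.3258  0.08  ]
orange [ 98.7 333.4] [86, 316, 38, 41, 591] [ 0.2198 -0.5863  0.08  ]
orange [ 49.9 375.3] [0, 333, 127, 67, 5279] [-0.0089 -0.8461  0.08  ]
[-0.613  0.187  1.509  0.     1.446 -0.816]
```

View pics/w1.png

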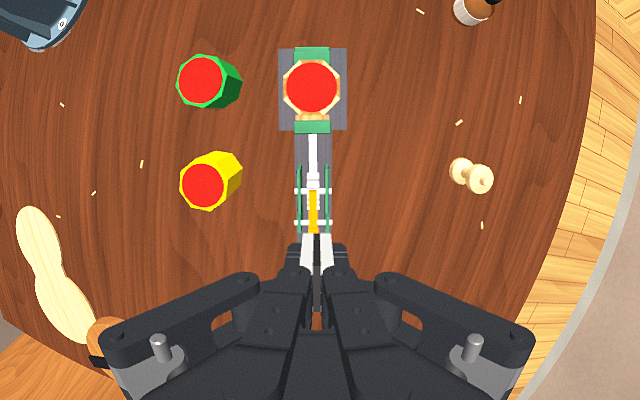

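The wrist view shows the wooden pot's foot at (311,87) between the jaws, which gives (0.518,-0.1445) and matches the top view. The clamp runs straight down the picture, and the pad is hidden behind the fingers. From the 194 mm given, the pad is at (0.556,-0.334).

Call:
{"api": "servo_tool", "payload": {
  "commands": "0 0 0 -48.5 -3.5 40 0;0 0 0 -48.5 -3 40 0;0 0 0 0 0 50 0;0 0 0 0 0 45 0;0 0 0 0 0 0 0"
}}

```text
time_s: 3.52
eef_pos: [0.5531, -0.3314, 0.0971]
eef_rot: [-0.005, 0.632, 0.775, 0.0]
wrist_force: [0.1, 1.1, -0.4]
opening: -0.001
grasp_force: 0.0
```

Call:
{"api": "servo_tool", "payload": {
  "commands": "0 0 0 0 0 10 0;0 0 0 0 0 8 0;0 0 0 0 0 6 0;0 0 0 0 0 4 0;0 0 0 0 0 0 0"
}}

```text
time_s: 4.15
eef_pos: [0.5573, -0.3362, 0.0765]
eef_rot: [0.003, 0.633, 0.774, -0.001]
wrist_force: [-1.0, -4.8, 5.8]
opening: -0.003
grasp_force: 3.2
```

Call:
{"api": "servo_tool", "payload": {
  "commands": "0 0 0 0 0 1 0;0 0 0 0 0 0 0;0 0 0 0 0 0 0;0 0 0 0 0 0 0;0 0 0 0 0 0 0"
}}

```text
time_s: 4.78
eef_pos: [0.5574, -0.3365, 0.0759]
eef_rot: [0.003, 0.633, 0.774, -0.001]
wrist_force: [-0.3, -4.4, 6.0]
opening: -0.003
grasp_force: 3.6
```

Call:
{"api": "servo_tool", "payload": {
  "commands": "0 0 0 0 0 0 0;0 0 0 0 0 0 0;0 0 0 0 0 0 0;0 0 0 0 0 0 0;0 0 0 0 0 0 0"
}}

```text
time_s: 5.4
eef_pos: [0.5575, -0.3365, 0.0759]
eef_rot: [0.003, 0.633, 0.774, -0.001]
wrist_force: [-1.3, -4.6, 6.7]
opening: -0.001
grasp_force: 3.6
```

Call:
{"api": "servo_tool", "payload": {
  "commands": "0 0 0 0 0 1.5 0;0 0 0 0 0 1.5 0;0 0 0 0 0 0 0;0 0 0 0 0 0 0;0 0 0 0 0 0 0"
}}

```text
time_s: 6.02
eef_pos: [0.5577, -0.3376, 0.0736]
eef_rot: [0.004, 0.633, 0.774, -0.001]
wrist_force: [-1.8, -7.9, 6.1]
opening: -0.001
grasp_force: 4.5
```

Call:
{"api": "servo_tool", "payload": {
  "commands": "0 0 0 0 0 0 0;0 0 0 0 0 0 0;0 0 0 0 0 0 0;0 0 0 0 0 0 0;0 0 0 0 0 0 0"
}}

```text
time_s: 6.65
eef_pos: [0.5577, -0.3376, 0.0735]
eef_rot: [0.004, 0.633, 0.774, -0.001]
wrist_force: [-1.4, -6.5, 8.6]
opening: -0.002
grasp_force: 4.5
```

Run:
```python
from bench import *
from h import *
o=get_obs();c=calibration("wrist"); im=camera("wrist"); s=camera("scene")
print(o['eef_pos'],o['wrist_force'])
cv2.imwrite("pics/w2.png",np.hstack([im[0:300,180:440],cv2.resize(s[170:310,180:320],(300,300),interpolation=cv2.INTER_CUBIC)]))
for p,q in blobs(im,(0,170,150),(4,255,255),150): print(p,q,wray(c,p,.088).round(4))
```

```text
[ 0.5577268  -0.33760347  0.07351653] [-1.39512866 -6.54174351  8.56322494]
[78.9 92.5] [45, 45, 67, 97, 4851] [ 0.424  -0.2757  0.088 ]
```

View pics/w2.png

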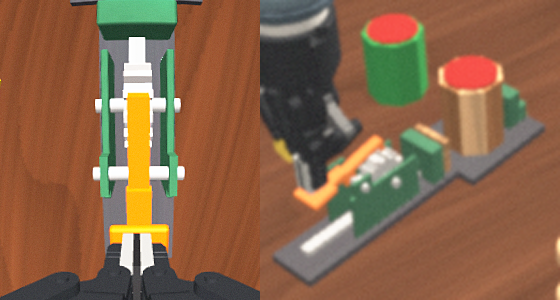

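The jaw has visibly sprung away from the pot: the scene crop shows a clear gap, and the moving jaw's lining edge is at about (433,133). I'll raise the tool, swing over the pot, and measure the jaw.

Call:
{"api": "servo_tool", "payload": {
  "commands": "0 0 0 0 0 -20 0;0 0 0 0 0 -60 0;0 0 0 30 0 -60 0.5;0 0 0 30 0 -60 1;0 0 0 0 0 -20 1"
}}

```text
time_s: 7.38
eef_pos: [0.5463, -0.2777, 0.2876]
eef_rot: [0.004, 0.632, 0.775, 0.0]
wrist_force: [-0.9, 0.3, 0.0]
opening: 0.639
grasp_force: 0.0
```

Run:
```python
from bench import *
from h import *
o=get_obs();c=calibration("wrist"); im=camera("wrist"); s=camera("scene")
print(o['eef_pos'])
for p,q in blobs(im,(0,170,150),(4,255,255),150): print(p,q,wray(c,p,.088).round(4))
P=np.array([.5185,-.1445]);b=1.7675;ux=np.array([np.sin(b),-np.cos(b)]);uy=np.array([np.cos(b),np.sin(b)])
for p,q in blobs(im,(40,60,30),(90,255,255),150):
    for uv in ((q[0]+q[2]/2,q[1]),(q[0]+q[2]/2,q[1]+q[3])):
        X=wray(c,uv,.048)[:2]-P; print("green",uv,(X@ux).round(4),(X@uy).round(4))
cv2.imwrite("pics/w3.png",im)
```

```text
[ 0.54625244 -0.27773871  0.28763251]
[206.1  46.7] [185, 25, 43, 44, 1383] [ 0.3958 -0.1569  0.088 ]
[314.5  51.7] [291, 29, 48, 47, 1762] [ 0.5183 -0.145   0.088 ]
[205.7 149.3] [186, 128, 41, 44, 1313] [ 0.4167 -0.2742  0.088 ]
green (315.0, 19) 0.0 0.0503
green (315.0, 32) 0.0001 0.033
green (214.5, 22) -0.1268 0.0536
green (214.5, 79) -0.1253 -0.0224
green (315.5, 109) 0.0013 -0.0641
green (315.5, 122) 0.0014 -0.0801
green (302.5, 133) -0.0145 -0.0937
green (302.5, 198) -0.0148 -0.1766
green (329.5, 132) 0.0186 -0.0923
green (329.5, 198) 0.0198 -0.1765
```

View pics/w3.png

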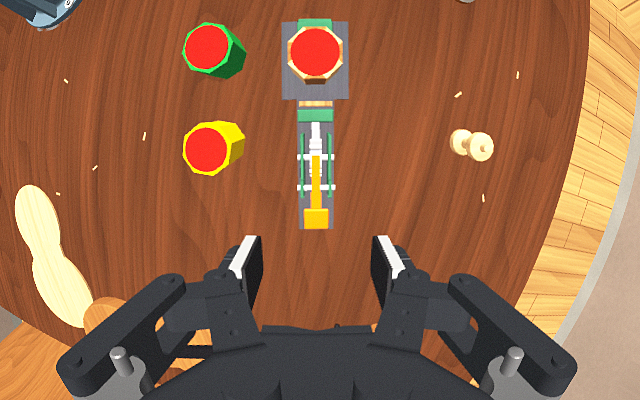

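The wrist view shows the jaw's green back edge at y = -80 mm, so it is 28 mm back (fully). The pot's foot at (314,52) gives (0.518,-0.145), unmoved. The fingers are open. Next is the tilted pre-grasp.

```bash
cat >> h.py <<'E'
def pose(b,a):
    """tool y along (sin b,-cos b); tool tilted by a: z = -sin(a) uy - cos(a) ez"""
    uy=np.array([np.cos(b),np.sin(b),0]); ux=np.array([np.sin(b),-np.cos(b),0])
    z=-np.sin(a)*uy-np.array([0,0,np.cos(a)])
    return np.column_stack([np.cross(ux,z),ux,z])
E
python3 - <<'E'
from bench import *
from h import *
o=get_obs();R=pose(1.7675,np.pi/4);G=np.array([.5185,-.1447,.066])
up=o['eef_pos']
print(rel(o,G+R[:,2]*(.022-.13),R), (G+R[:,2]*(.022-.13)).round(3))
E
```

```text
(array([214.5,  -0.4, 142.1]), array([ 0.006, -0.78 ,  0.002])) [ 0.504 -0.07   0.142]
```

Call:
{"api": "servo_tool", "payload": {
  "commands": "0 0 0 54 0 0 1;0 0 0 54 0 0 1;0 0 0 54 0 0 1;0 0 0 53 0 0 1;0 -0.16 0 0 0 0 1"
}}

```text
time_s: 8.1
eef_pos: [0.5009, -0.0674, 0.2791]
eef_rot: [0.061, 0.631, 0.772, -0.052]
wrist_force: [0.4, -0.6, -0.5]
opening: 1.001
grasp_force: 0.0
```

Call:
{"api": "servo_tool", "payload": {
  "commands": "0 -0.16 0 0 0 0 1;0 -0.16 0 0 0 0 1;0 -0.16 0 0 0 0 1;0 -0.14 0 0 0 0 1;0 0 0 0 0 0 1"
}}

```text
time_s: 8.72
eef_pos: [0.5004, -0.067, 0.2773]
eef_rot: [0.291, 0.583, 0.718, -0.243]
wrist_force: [0.4, 0.5, -1.3]
opening: 1.0
grasp_force: 0.0
```

Run:
```python
from bench import *
from h import *
o=get_obs();R=pose(1.7675,np.pi/4);G=np.array([.5185,-.1447,.066])
print(o['eef_pos'],o['q'].round(2),rel(o,G+R[:,2]*(.022-.13),R))
```

```text
[ 0.50039538 -0.06697716  0.27727565] [ 0.08  0.02  1.88 -0.82  1.26  0.14] (array([92.2,  3.7, 98.5]), array([-0.002, -0.007,  0.011]))
```

Call:
{"api": "servo_tool", "payload": {
  "commands": "0 0 0 31 1.2 33 1;0 0 0.011 31 1.2 33 1;0 0 0 30 1.3 32.5 1;0 0 0 0 0 0 1;0 0 0 0 0 0 1"
}}

```text
time_s: 9.35
eef_pos: [0.5077, -0.0718, 0.1483]
eef_rot: [0.296, 0.59, 0.712, -0.239]
wrist_force: [0.3, -0.1, 1.0]
opening: 1.0
grasp_force: 0.0
```

Run:
```python
from bench import *
from h import *
o=get_obs();R=pose(1.7675,np.pi/4);G=np.array([.5185,-.1447,.066])
print(o['eef_pos'],o['q'].round(2),rel(o,G+R[:,2]*.022,R))
```

```text
[ 0.5076839  -0.07183204  0.14826557] [ 0.06  0.23  1.95 -0.92  1.06  0.39] (array([  5.4,  -4. , 132.2]), array([ 0.002, -0.006, -0.01 ]))
```

Call:
{"api": "servo_tool", "payload": {
  "commands": "0 0 -0.01 5.4 -4 0 1;0 0 0 0 0 35 1;0 0 0 0 0 35 1;0 0 0 0 0 30 1;0 0 0 0 0 0 1"
}}

```text
time_s: 9.98
eef_pos: [0.5157, -0.1379, 0.072]
eef_rot: [0.294, 0.586, 0.715, -0.241]
wrist_force: [0.1, 0.6, -0.7]
opening: 0.999
grasp_force: 0.0
```

Run:
```python
from bench import *
from h import *
o=get_obs();R=pose(1.7675,np.pi/4);G=np.array([.5185,-.1447,.066])
print(o['eef_pos'],o['wrist_force'],rel(o,G+R[:,2]*.022,R))
```

```text
[ 0.51570581 -0.13791605  0.0719934 ] [ 0.13741295  0.58767658 -0.6845184 ] (array([-1. ,  1.4, 31.3]), array([ 0.   , -0.006,  0.001]))
```

Call:
{"api": "servo_tool", "payload": {
  "commands": "0 0 0 -1 1.4 15 1;0 0 0 0 0 16 1;0 0 0 0 0 0 1;0 0 0 0 0 0 0;0 0 0 0 0 0 0"
}}

```text
time_s: 10.6
eef_pos: [0.5224, -0.1586, 0.0512]
eef_rot: [0.295, 0.586, 0.716, -0.24]
wrist_force: [0.6, 0.2, -0.5]
opening: 0.69
grasp_force: 64.9
```

Call:
{"api": "servo_tool", "payload": {
  "commands": "0 0 0 0 0 0 0;0 0 0 0 0 0 0;0 0 0 0 0 0 0;0 0 0 0 0 0 0;0 0 0 0 0 0 0"
}}

```text
time_s: 11.22
eef_pos: [0.5224, -0.1587, 0.0511]
eef_rot: [0.295, 0.586, 0.716, -0.24]
wrist_force: [-1.4, 4.4, 5.1]
opening: 0.691
grasp_force: 65.7
```

Gripped: 59 mm across flats at 65 N. Lifting straight up.

Call:
{"api": "servo_tool", "payload": {
  "commands": "0 0 0 -7 0 -7 0;0 0 0 -15 0 -15 0;0 0 0 -25 0 -25 0;0 0 0 -30 0 -30 0;0 0 0 -30 0 -30 0"
}}

```text
time_s: 11.85
eef_pos: [0.5215, -0.1596, 0.2031]
eef_rot: [0.294, 0.586, 0.716, -0.241]
wrist_force: [0.1, 0.2, -0.8]
opening: 0.696
grasp_force: 65.1
```

Call:
{"api": "servo_tool", "payload": {
  "commands": "0 0 0 0 0 0 0;0 0 0 0 0 0 0"
}}

```text
time_s: 12.1
eef_pos: [0.5214, -0.1596, 0.2014]
eef_rot: [0.294, 0.586, 0.716, -0.241]
wrist_force: [0.0, 0.9, -1.7]
opening: 0.696
grasp_force: 65.1
```

Run:
```python
from bench import *
from h import *
o=get_obs();R=pose(1.7675,-np.pi/4)
print(o['eef_pos'],o['wrist_force'],o['grasp_force'],o['q'].round(2))
# lay target: grasp axis point over (0.50,0.0)
G=np.array([.50,-.01,.12]);print(rel(o,G+R[:,2]*.022,R))
s=camera("scene");cv2.imwrite("pics/s4.png",s[60:330,120:480])
```

```text
[ 0.52141189 -0.15958367  0.20135233] [ 0.01312162  0.88667532 -1.70489155] 65.12988016591407 [-0.12  0.12  1.94 -0.91  1.01  0.16]
(array([186.5,   8.6, -48. ]), array([0.   , 1.565, 0.002]))
```

View pics/s4.png

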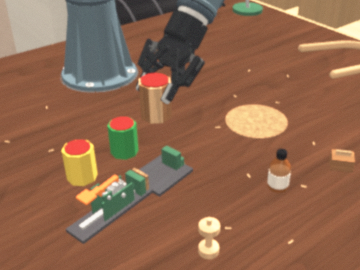

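The pot is out of the clamp, upright in the fingers. I'll carry it towards +y and turn it 90°.

Call:
{"api": "servo_tool", "payload": {
  "commands": "0 0 0 29 0 -29 0;0 0 0 29 0 -29 0;0 0 0 29 0 -29 0;0 0 0 29 0 -29 0;0 0.1 0 0 0 0 0"
}}

```text
time_s: 12.78
eef_pos: [0.4876, 0.0048, 0.1992]
eef_rot: [0.256, 0.594, 0.733, -0.212]
wrist_force: [-0.1, 0.2, -1.5]
opening: 0.695
grasp_force: 65.2
```

Call:
{"api": "servo_tool", "payload": {
  "commands": "0 0.15 0 0 0 0 0;0 0.15 0 0 0 0 0;0 0.15 0 0 0 0 0;0 0.15 0 0 0 0 0;0 0.15 0 0 0 0 0"
}}

```text
time_s: 13.4
eef_pos: [0.4889, 0.0012, 0.2018]
eef_rot: [-0.03, 0.633, 0.773, 0.024]
wrist_force: [-0.1, -0.5, -1.9]
opening: 0.695
grasp_force: 65.1
```

Call:
{"api": "servo_tool", "payload": {
  "commands": "0 0.15 0 0 0 0 0;0 0.15 0 0 0 0 0;0 0.15 0 0 0 0 0;0 0.15 0 0 0 0 0;0 0.12 0 0 0 0 0"
}}

```text
time_s: 14.02
eef_pos: [0.4889, 0.0007, 0.2013]
eef_rot: [-0.3, 0.585, 0.713, 0.245]
wrist_force: [-0.2, 0.5, -1.9]
opening: 0.696
grasp_force: 65.2
```

Run:
```python
from bench import *
from h import *
o=get_obs();R=pose(1.7675,-np.pi/4)
print(o['eef_pos'],o['grasp_force'],o['q'].round(2))
G=np.array([.49,-.03,.05]);print(rel(o,G+R[:,2]*.022,R),G+R[:,2]*.022)
s=camera("scene");cv2.imwrite("pics/s5.png",s[60:330,120:480])
```

```text
[0.48894892 0.00069421 0.20126674] 65.18264202517457 [-0.6   0.33  1.7   0.53  1.72 -0.88]
(array([-129.5,   -4.6,  106.2]), array([-0.002, -0.011, -0.001])) [ 0.4869597  -0.01474364  0.03444365]
```

View pics/s5.png

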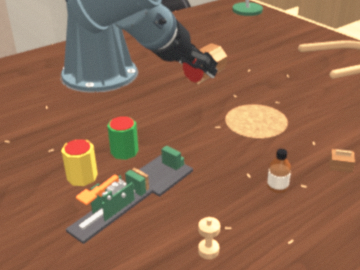

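The pot is horizontal with its red foot towards the clamp. I'll lay it on the bare table, 30 mm further towards +y to keep the gripper clear of the fixed jaw.

Call:
{"api": "servo_tool", "payload": {
  "commands": "0 0 0 -24 0 34.5 0;0 0 0 -24 0 34.5 0;0 0 0 -24 0 34.5 0;0 -0.01 0 -24 0 34.5 0;0 0 0 0 0 0 0"
}}

```text
time_s: 14.7
eef_pos: [0.4804, 0.0332, 0.0349]
eef_rot: [-0.298, 0.586, 0.715, 0.24]
wrist_force: [-0.1, 0.6, -2.3]
opening: 0.691
grasp_force: 65.1
```

Call:
{"api": "servo_tool", "payload": {
  "commands": "0 0 0 0 0 0 0;0 0 0 -3 0 3 0;0 0 0 -3 0 3 0;0 0 0 0 0 0 0"
}}

```text
time_s: 15.2
eef_pos: [0.4839, 0.0307, 0.0293]
eef_rot: [-0.294, 0.586, 0.716, 0.241]
wrist_force: [0.1, -0.0, -1.4]
opening: 0.696
grasp_force: 65.1
```

Call:
{"api": "servo_tool", "payload": {
  "commands": "0 0 0 -2.5 0 2.5 0;0 0 0 -2.5 0 2.5 0;0 0 0 -1.5 0 1.5 0;0 0 0 -1 0 1 0;0 0 0 0 0 0 0"
}}

```text
time_s: 15.82
eef_pos: [0.4837, 0.0309, 0.0184]
eef_rot: [-0.294, 0.586, 0.716, 0.241]
wrist_force: [-0.1, -0.4, -1.2]
opening: 0.69
grasp_force: 65.1
```

Call:
{"api": "servo_tool", "payload": {
  "commands": "0 0 0 -1 0 1 0;0 0 0 -1 0 1 0;0 0 0 0 0 0 0"
}}

```text
time_s: 16.2
eef_pos: [0.4839, 0.0308, 0.0165]
eef_rot: [-0.294, 0.585, 0.716, 0.241]
wrist_force: [-1.9, -2.8, 5.6]
opening: 0.697
grasp_force: 66.1
```

Contact at 5.6 N at the expected height. Releasing and backing out.

Call:
{"api": "servo_tool", "payload": {
  "commands": "0 0 0 0 0 0 1;0 0 0 0 0 0 1;0 0 0 0 0 0 1;0 0 0 0 0 -20 1;0 0 0 0 0 -50 1"
}}

```text
time_s: 16.82
eef_pos: [0.4921, -0.0168, 0.0656]
eef_rot: [-0.296, 0.585, 0.716, 0.24]
wrist_force: [1.4, -0.4, 0.1]
opening: 0.997
grasp_force: 0.0
```

Call:
{"api": "servo_tool", "payload": {
  "commands": "0 0 0 0 0 -60 1;0 0 0 30 0 -60 1;0 -0.15 0 40 0 0 1;0 -0.15 0 40 0 0 1;0 -0.15 0 0 0 0 1"
}}

```text
time_s: 17.45
eef_pos: [0.4944, -0.0183, 0.2229]
eef_rot: [-0.122, 0.625, 0.764, 0.104]
wrist_force: [-0.2, 0.3, -0.4]
opening: 1.002
grasp_force: 0.0
```

Call:
{"api": "servo_tool", "payload": {
  "commands": "0 -0.15 0 0 0 0 1;0 -0.18 0 0 0 0 1;0 0 0 0 0 0 1"
}}

```text
time_s: 17.82
eef_pos: [0.4935, -0.0165, 0.221]
eef_rot: [0.001, 0.632, 0.775, 0.001]
wrist_force: [-0.4, 1.1, -0.2]
opening: 1.004
grasp_force: 0.0
```

Run:
```python
from bench import *
from h import *
o=get_obs();c=calibration("wrist"); im=camera("wrist")
print(o['eef_pos'],o['eef_rot'],o['q'].round(2))
cv2.imwrite("pics/w6.png",im)
t=camera("top");ct=calibration("top");cv2.imwrite("pics/t6.png",t)
```

```text
[ 0.49347853 -0.01654517  0.22095309] [1.32306431e-03 6.31797362e-01 7.75132159e-01 6.91752447e-04] [-0.27  0.    1.82  0.    1.31 -0.48]
```

View pics/w6.png

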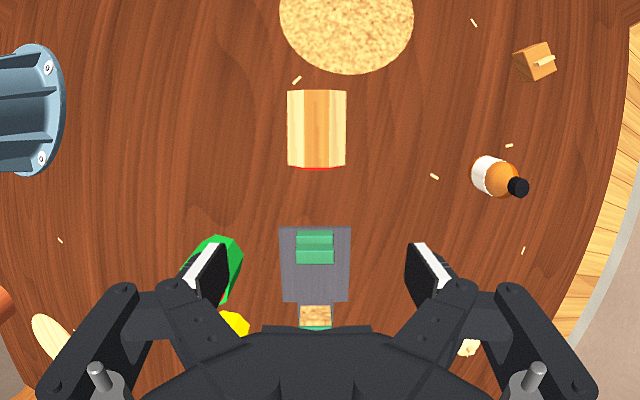

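The pot lies flat and aligned with the clamp. Its mouth edge is at (317,90), its wooden foot edge at (317,167), and the red foot faces the clamp. The mat is at (347,15).

Run:
```python
from bench import *
from h import *
o=get_obs();c=calibration("wrist")
m=wray(c,(316.7,90),.06);f=wray(c,(317,167),.06);print(m,f,np.linalg.norm(m-f))
for uv in((288,91),(346,91),(288,166),(345,166)): print(wray(c,uv,.042))
b=np.arctan2((m-f)[1],(m-f)[0]);print(b)
u=(m-f)/np.linalg.norm(m-f); mouth=m
R=pose(1.7675,np.pi/4); G=mouth-u*.028;G[2]=.031
print("G",G,rel(o,G+R[:,2]*(.022-.13),R))
im=cv2.imread("pics/t6.png");ct=calibration("top")
mk=cv2.inRange(cv2.cvtColor(im,cv2.COLOR_BGR2HSV),(10,60,120),(25,255,255));mk[:,:205]=0;mk[:190]=0;mk[290:]=0;mk[:,300:]=0
mk=cv2.morphologyEx(mk,cv2.MORPH_OPEN,np.ones((5,5)))
cn=max(cv2.findContours(mk,0,1)[0],key=cv2.contourArea);(x,y),r=cv2.minEnclosingCircle(cn);print(x,y,r,ray(ct,(x,y),.003))
```

```text
[0.47631696 0.07110722 0.06      ] [ 0.49163253 -0.00305857  0.06      ] 0.07573064262375559
[0.44756368 0.06594763 0.042     ]
[0.50554293 0.07771449 0.042     ]
[ 0.46224747 -0.01099632  0.042     ]
[0.52093349 0.00085532 0.042     ]
1.774438234392806
G [0.48197961 0.0436858  0.031     ] (array([139.2,   1. , 112.8]), array([ 0.002, -0.787,  0.002]))
233.5 229.0 47.500099182128906 [0.50686778 0.22835406 0.003     ]
```

Call:
{"api": "servo_tool", "payload": {
  "commands": "0 0 0 47 0.5 0 1;0 0 0 46 0.5 0 1;0 -0.15 0 46 0 0 1;0 -0.16 0 0 0 0 1;0 -0.16 0 0 0 0 1"
}}

```text
time_s: 18.55
eef_pos: [0.4677, 0.1174, 0.2197]
eef_rot: [0.182, 0.617, 0.751, -0.149]
wrist_force: [0.8, -0.4, 0.5]
opening: 1.002
grasp_force: 0.0
```

Call:
{"api": "servo_tool", "payload": {
  "commands": "0 -0.16 0 0 0 0 1;0 -0.157 0 0 0 0 1;0 0 0 28 0 28 1;0 0 0 28 0 28 1;0 0 0 0 0 0 1"
}}

```text
time_s: 19.18
eef_pos: [0.4652, 0.1157, 0.1368]
eef_rot: [0.294, 0.585, 0.714, -0.247]
wrist_force: [-0.9, -0.4, 0.3]
opening: 0.998
grasp_force: 0.0
```

Run:
```python
from bench import *
from h import *
o=get_obs();R=pose(1.771,np.pi/4);G=np.array([.482,.0437,.031])
print(o['eef_pos'],o['q'].round(2),rel(o,G+R[:,2]*.022,R))
```

```text
[0.46522504 0.11567002 0.13684231] [ 0.45  0.36  1.82 -0.78  1.32  0.6 ] (array([ 23. ,   3.6, 149. ]), array([-0.01 ,  0.003,  0.002]))
```

Call:
{"api": "servo_tool", "payload": {
  "commands": "0 0 0 23 3.6 0 1;-0.01 0 0 0 0 40 1;0 0 0 0 0 40 1;0 0 0 0 0 30 1;0 0 0 0 0 0 1"
}}

```text
time_s: 19.8
eef_pos: [0.4837, 0.0562, 0.0463]
eef_rot: [0.299, 0.585, 0.715, -0.241]
wrist_force: [-1.0, 0.6, 0.1]
opening: 1.0
grasp_force: 0.0
```

Run:
```python
from bench import *
from h import *
o=get_obs();R=pose(1.771,np.pi/4);G=np.array([.482,.0437,.031])
print(o['eef_pos'],o['wrist_force'],rel(o,G+R[:,2]*.022,R))
```

```text
[0.4836787  0.05620632 0.04631417] [-0.97985181  0.64220755  0.07465451] (array([ 2.5, -4.3, 41.2]), array([ 0.005,  0.002, -0.003]))
```

Call:
{"api": "servo_tool", "payload": {
  "commands": "0 0 0 2.5 -3.5 0 1;0 0 0 0 0 20 1;0 0 0 0 0 12 1;0 0 0 0 0 8 1;0 0 0 0 0 0 1"
}}

```text
time_s: 20.42
eef_pos: [0.4854, 0.0312, 0.0154]
eef_rot: [0.299, 0.584, 0.716, -0.24]
wrist_force: [-0.5, 0.6, 0.0]
opening: 0.998
grasp_force: 0.0
```

Call:
{"api": "servo_tool", "payload": {
  "commands": "0 0 0 0 0 0 0;0 0 0 0 0 0 0;0 0 0 0 0 0 0;0 0 0 0 0 0 0"
}}

```text
time_s: 20.92
eef_pos: [0.4861, 0.0321, 0.0164]
eef_rot: [0.3, 0.583, 0.716, -0.239]
wrist_force: [-2.1, 3.6, 5.0]
opening: 0.692
grasp_force: 64.6
```

Regripped about 25 mm from the mouth. Next: lift, carry over the mat, and turn 90°.

Call:
{"api": "servo_tool", "payload": {
  "commands": "0 0 0 -10 0 -10 0;0 0 0 -28 0 -28 0;0 0 0 -35 0 -35 0;0 0 0 -38 0 -38 0;0 0 0 0 0 0 0"
}}

```text
time_s: 21.55
eef_pos: [0.4872, 0.0326, 0.178]
eef_rot: [0.303, 0.585, 0.715, -0.235]
wrist_force: [-0.5, 0.4, -2.1]
opening: 0.691
grasp_force: 64.8
```

Call:
{"api": "servo_tool", "payload": {
  "commands": "0 0 0 30 0 -30 0;0 0 0 30 0 -30 0;0 0 0 20 0 -20 0;0 0.12 0 0 0 0 0;0 0.15 0 0 0 0 0"
}}

```text
time_s: 22.18
eef_pos: [0.4601, 0.1437, 0.1709]
eef_rot: [0.199, 0.609, 0.751, -0.158]
wrist_force: [-0.6, -0.4, -1.6]
opening: 0.692
grasp_force: 65.1
```

Call:
{"api": "servo_tool", "payload": {
  "commands": "0 0.15 0 0 0 0 0;0 0.15 0 0 0 0 0;0 0.15 0 0 0 0 0;0 0.15 0 0 0 0 0;0 0.15 0 0 0 0 0"
}}

```text
time_s: 22.8
eef_pos: [0.4609, 0.1425, 0.1726]
eef_rot: [-0.09, 0.626, 0.771, 0.078]
wrist_force: [-0.8, -0.4, -2.6]
opening: 0.691
grasp_force: 65.1
```

Call:
{"api": "servo_tool", "payload": {
  "commands": "0 0.15 0 0 0 0 0;0 0.15 0 0 0 0 0;0 0.15 0 0 0 0 0;0 0.1 0 0 0 0 0;0 0 0 0 0 0 0"
}}

```text
time_s: 23.42
eef_pos: [0.4606, 0.1417, 0.1709]
eef_rot: [-0.295, 0.583, 0.717, 0.243]
wrist_force: [-0.9, -0.4, -1.6]
opening: 0.694
grasp_force: 65.2
```

Run:
```python
from bench import *
from h import *
o=get_obs();R=pose(1.775,-np.pi/4);G=np.array([.488,.181,.075])
print(o['eef_pos'],o['grasp_force'],o['q'].round(2),rel(o,G+R[:,2]*.022,R))
s=camera("scene");t=camera("top")
cv2.imwrite("pics/s7.png",np.hstack([cv2.resize(s[70:270,280:480],(380,380)),cv2.resize(t[140:300,180:340],(380,380))]))
```

```text
[0.4605907  0.14167718 0.17090363] 65.16658699256368 [-0.39  0.24  1.88  0.63  1.53 -0.79] (array([-44.5,  34.4, 113.3]), array([0.003, 0.001, 0.002]))
```

View pics/s7.png

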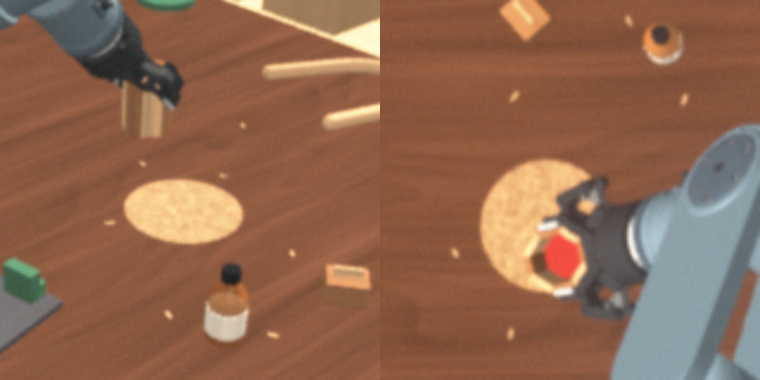

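The top crop shows the pot mouth-up (red floor visible inside) and the mat centre at (250,235), as before. Moving over the mat centre and lowering.

Call:
{"api": "servo_tool", "payload": {
  "commands": "0 0 0 -15 11.5 38 0;0 0 0 -15 11.5 38 0;0 0 0 -14.5 11.4 37 0;0 0 0 0 0 0 0;0 0 0 0 0 0 0"
}}

```text
time_s: 24.15
eef_pos: [0.4864, 0.1971, 0.0629]
eef_rot: [-0.293, 0.581, 0.719, 0.243]
wrist_force: [0.9, -0.2, -0.9]
opening: 0.695
grasp_force: 65.3
```

Run:
```python
from bench import *
from h import *
o=get_obs();R=pose(1.775,-np.pi/4);G=np.array([.488,.181,.062])
print(o['eef_pos'],o['wrist_force'],rel(o,G+R[:,2]*.022,R))
```

```text
[0.48636572 0.19709371 0.06286392] [ 0.91608732 -0.1500907  -0.93584768] (array([-11.9,  -1.8,  11.3]), array([0.004, 0.004, 0.009]))
```

Call:
{"api": "servo_tool", "payload": {
  "commands": "0 0 0 -3 0 3 0;0 0 0 -3 0 3 0;0 0 0 -2 0 2 0;0 0 0 -1 0 1 0;0 0 0 0 0 0 0"
}}

```text
time_s: 24.78
eef_pos: [0.4861, 0.1968, 0.0487]
eef_rot: [-0.294, 0.582, 0.718, 0.243]
wrist_force: [-0.3, -0.3, -1.5]
opening: 0.694
grasp_force: 65.3
```

Call:
{"api": "servo_tool", "payload": {
  "commands": "0 0 0 -1 0 1 0;0 0 0 -1 0 1 0;0 0 0 0 0 0 0"
}}

```text
time_s: 25.15
eef_pos: [0.4861, 0.197, 0.0459]
eef_rot: [-0.294, 0.582, 0.718, 0.243]
wrist_force: [-0.3, -0.0, -1.7]
opening: 0.698
grasp_force: 65.3
```

Call:
{"api": "servo_tool", "payload": {
  "commands": "0 0 0 -0.7 0 0.7 0;0 0 0 -0.7 0 0.7 0;0 0 0 0 0 0 0"
}}

```text
time_s: 25.52
eef_pos: [0.4861, 0.1969, 0.044]
eef_rot: [-0.294, 0.582, 0.718, 0.243]
wrist_force: [0.8, 0.5, -1.3]
opening: 0.695
grasp_force: 65.3
```

Call:
{"api": "servo_tool", "payload": {
  "commands": "0 0 0 -0.7 0 0.7 0;0 0 0 0 0 0 0"
}}

```text
time_s: 25.78
eef_pos: [0.4861, 0.1969, 0.043]
eef_rot: [-0.294, 0.582, 0.718, 0.243]
wrist_force: [0.1, -0.3, -1.1]
opening: 0.695
grasp_force: 65.3
```

Call:
{"api": "servo_tool", "payload": {
  "commands": "0 0 0 -0.7 0 0.7 0;0 0 0 -0.7 0 0.7 0;0 0 0 0 0 0 0"
}}

```text
time_s: 26.15
eef_pos: [0.4863, 0.1969, 0.0421]
eef_rot: [-0.294, 0.581, 0.718, 0.244]
wrist_force: [-1.1, -2.2, 8.4]
opening: 0.697
grasp_force: 66.5
```

Contact at 8 N. Releasing and backing out.

Call:
{"api": "servo_tool", "payload": {
  "commands": "0 0 0 0 0 0 0.85;0 0 0 0 0 0 1;0 0 0 0 0 0 1;0 0 0 0 0 0 1;0 0 0 0 0 -15 1"
}}

```text
time_s: 26.78
eef_pos: [0.4873, 0.1868, 0.0515]
eef_rot: [-0.295, 0.581, 0.718, 0.243]
wrist_force: [0.2, 0.1, 0.4]
opening: 1.003
grasp_force: 0.0
```

Call:
{"api": "servo_tool", "payload": {
  "commands": "0 0 0 0 0 -40 1;0 0 0 0 0 -50 1;0 0 0 0 0 -50 1;0 0 0 0 0 0 1;0 0 0 0 0 0 1"
}}

```text
time_s: 27.4
eef_pos: [0.5075, 0.0896, 0.1509]
eef_rot: [-0.294, 0.582, 0.718, 0.243]
wrist_force: [-0.4, 0.2, -0.6]
opening: 1.001
grasp_force: 0.0
```

Run:
```python
from bench import *
from h import *
s=camera("scene");t=camera("top");ct=calibration("top")
for p,q in blobs(t[:,:330],(0,150,60),(4,255,255),15): print(p,q,ray(ct,p,.012).round(3))
cv2.imwrite("pics/s8.png",np.hstack([cv2.resize(s[130:330,180:480],(480,320)),cv2.resize(t[150:290,190:330],(320,320))]))
```

```text
[244.9 235.6] [239, 228, 12, 16, 126] [0.487 0.194 0.012]
```

View pics/s8.png

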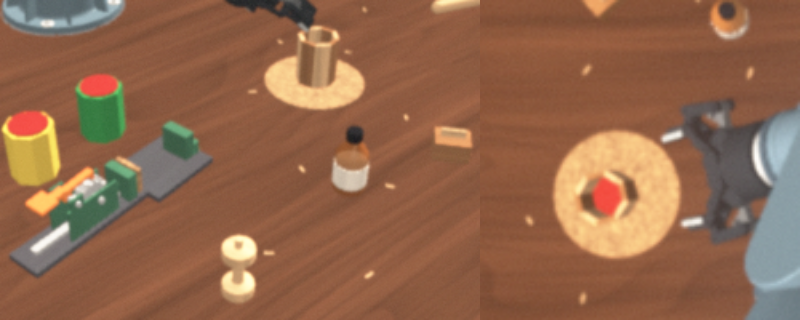

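The pot stands mouth-up inside the mat, its centre at about (0.487,0.19), some 10 mm from the mat's centre. The gripper is clear, the jaw is back and the bystanders have not moved. Handing in.

```bash
python3 -c "
from bench import *
print(hand_in())"
```

```text
the job is handed in; nothing more can be done
None
```

The jaw sprang fully back before I took the pot out; the pot now stands mouth-up on the cork mat about 10 mm from its centre, the bystanders were not touched, and the job was handed in at about 27 s (no verdict was returned).

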